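Return a tray of paraffin blocks to the block chiller

ROBOT

A 6-joint arm with a two-finger parallel gripper is mounted at the origin on a cart in front of the work surface, level with it; the furniture and walls round the work are solid. World frame = base frame: x ahead of the robot, y to its left, z up, the work surface at z = 0. Lengths are in m, angles in degrees, forces in N, time in s.
With the tool pointing down it reaches from about 0.225 to 0.725 m from the base axis. Payload 3.1 kg.
Tool frame: the origin (TCP) lies on the centre line of the jaws, within the pads' length; the fingertips stand 14 mm ahead of it and the grasp point (between the pads) lies 5 mm behind it; z points along the fingers, x is the direction in which the jaws open and shut, and the axes are right-handed (so a half turn about z gives the same grasp; the last joint's range is limited). The gripper opens to 85 mm and grips with 20 to 120 N. Pads are 22 mm wide; open, the fingers measure 114 mm over their backs; the gripper's body (76 mm by 85 mm) begins 54 mm behind the grasp point. The pads swing forward as they close: fully open they stand 13 mm farther back than shut.
Start: joints at [-81.52, 2.75, 5.684, 92.934, 0, 82.678], TCP at [0.143, -0.505, 0.245] pointing down, gripper open.
Joint ranges: [-166.93, 166.93], [-56.73, 111.36], [-69.38, 81.34], [-121.58, 131.49], [-85.45, 84.26], [-180, 180]. Speed limits (degrees/s): [159.86, 159.86, 180, 180, 180, 180].

INTERFACE

Orientations are given as [roll, pitch, yaw] about the fixed x, y, z axes, in that order (R = Rz(yaw) Ry(pitch) Rx(roll)).
In Python, from plant import status, cams, order gives the robot as it stands. The module is installed in compiled form; this text tells all that it offers.
- The arm moves only by the tool apply_moves, never from a script. Its argument "steps" is a list of rows, each an object with "travel": the shift along the tool's x, y, z in mm, a list of three; "delta_rot": the turn, a rotation vector about the tool's x, y, z in rad, a list of three. A call has 1 to 12 rows; each row is the pose to reach, as a shift and turn from the pose commanded when the call began, along the tool's axes at that moment; what a row does not reach only later rows make up. A row lasts 1/10 s, in which the tool goes at most 50 mm and 8.59 degrees, less where a joint would pass 70% of its speed; a pose out of reach is approached as far as the arm can. A call with a gripper value outside its range is refused whole. "gripper" is the opening, from -1 (shut) to 1 (fully open), so that 0 is half open, set as the call begins (left out, the last holds). The fingers move at their own pace and stop on an object; "squeeze" is the grip in N (left out, the last holds). Time passes only in rows, so rows that repeat a pose let the fingers close. It gives the time, the measured TCP pose, the force and the opening at its end, in the units of the state.
- status.read_state(): the state, without advancing time (a new reading comes with each control period).
- cams.capture(name): name is "side" or "top" or "wrist"; returns a dict with "img" (384x512x3 uint8, red, green, blue), "fov_y" (degrees; the focal length in pixels is half the picture's height over the tangent of half this angle, whatever the lens; pixels are square), "cx", "cy" (the principal point, pixels), "k1" (the pictures are not rectified: a ray, as slopes to the right and down, at radius r is drawn at 1 + k1 r^2 times it, then the intrinsics apply), "xyz" and "attitude" of the camera in the world; the wrist camera has in their place "T_tool_cam" (4x4, takes a point from camera to tool coordinates, whose origin is the TCP and whose axes are the tool frame's). Camera axes: x right, y down, z forward; pixel columns grow to the right and rows downward; lengths in m; the calibration is good to about 2 mm. A picture is of the moment at which its call begins: read the wrist's pose just before it. There is no depth.
- order.hand_in(): hands the job in, once; it reports no verdict.
The state is a dict: "clock": time; "joint_pos": joint angles; "joint_vel": joint speeds; "joint_efforts": joint torques, N m; "ee_pos": TCP position; "orientation": TCP orientation; "ft_force": force on the tool from outside, world axes, zero at the start; "wrist_torque": the same for the moment, N m; "opening": opening from 0.0 (shut) to 1.0 (fully open).
Only numpy, scipy, OpenCV 4.12 (cv2) and the standard library are available. Lean on these libraries where they do the work, as an engineer would, in place of code of your own. Each camera call takes 0.05 s, during which the arm holds its last target. There are 200 camera calls.

TASK

The tray of paraffin blocks on the bench was put down the wrong way round, its handle pointing away from you. Turn it end for end and slide it, narrow end first, into the empty bay of the block chiller until its end plate meets the guides and the spring roller clicks into the notch in its side, then let go. Keep the tray level, do not ram it, and leave the other things on the bench where they are.

Things in the scene. Friction and masses are not known exactly. Their poses are not given: they have to be found in the camera images.
- tray: Loose white tray, 176 mm long, about 0.2 kg; six paraffin blocks are fixed upright in it (tops 32 mm up). Origin: underside, middle of the box; x points to the nose (narrow end), z up. Box x = -67 to 68 mm. At x = -67 to -72 mm an end plate 84 mm wide, 40 mm high; behind that the handle. It starts flat on the bench, nose roughly towards the robot, handle away.
- tray_centre (a point): Middle of the tray's box, 11 mm above its underside, axes as the tray's. The tray nearly balances here. Its side runners are 58 mm apart over all and stand 4 to 16 mm above the underside, so it can be gripped across them from above; inner walls 22 mm high. Each runner has one notch, centred at x = -50 mm.
- tray_grip (a point): Grip point of the handle, axes as the tray's. The handle is a grey ribbed block 18 mm wide (y), 36 mm long (x = -72 to -108 mm of the tray), from 8 to 44 mm above the tray's underside. The point lies in the middle of its width, 26.5 mm behind the end plate's inner face, 28 mm above the underside.
- tray_nose (a point): Middle of the tray's nose (narrow end), 66.5 mm ahead of the tray's origin, 11 mm above its underside; axes as the tray's.
- chiller: White block chiller, fixed, 244 mm wide, 172 mm high, 194 mm deep; origin on the bench, middle of its front, x into it, z up. Two bays at y = +57 and -57 mm; one holds an identical tray, handle out. From 64 mm up the cold unit overhangs the guides' front by 24 mm: an upright gripper at the handle hits it before the tray is home; one leaning back about 40 degrees to the robot clears it.
- bay_open: The empty bay of the chiller (fixed in it), origin on the bench below the front ends of its two guides, midway between them; x points into the bay, z up. Guides 61 mm apart, 18 mm high, their front ends rounded (4 mm radius). Floor 12 mm above the bench, 156 mm deep, with a short ramp in front that starts 3 mm above the bench, 14 mm before the guides.
- bay_mouth (a point): On the floor of the empty bay, midway between the front ends of its guides, 12 mm above the bench; axes as the bay's. When the tray is home, its end plate's inner face touches the guides' front ends and its grip point is 26.5 mm in front of this point and 28 mm above it.
- bay_home (a point): Where the tray's nose point lies when the tray is home: 133.5 mm inside the mouth, 11 mm above the bay's floor; axes as the bay's.
- catch (a joint): Spring roller (10 mm diameter, upright axis) in the guide on the bay's negative y side, 18 mm inside the mouth: slide in m, 0 sprung out, 0.009 pressed right back. It rides on the tray's runner at 0.003 to 0.006 and drops below 0.002 as it snaps into the notch, just as the end plate meets the guides. Pushing the tray home takes about 5 to 12 N.
- stray_block: Bystander: loose paraffin block 28 x 41 x 14 mm, origin at the centre of its underside.
- open_cassette: Bystander: loose empty green cassette 28 x 41 x 7 mm, origin at the centre of its underside.
- timer: Bystander: white bench timer 30 x 62 x 58 mm, standing, origin at the centre of its underside.
- slide_rack_a: Bystander: slide rack 36 x 100 x 80 mm, origin at the centre of its underside.
- slide_rack_b: Bystander: slide rack 36 x 100 x 80 mm, origin at the centre of its underside.
- slide_rack_c: Bystander: slide rack 36 x 100 x 80 mm, origin at the centre of its underside.
Things that resemble listed ones, but are neither listed nor needed, are in the scene too. Leave any pink look-alike of the bay_open alone.

How it is judged:
By the outcome, as a careful person would: the job done as asked, in the order asked, and still so for the second after the job is handed in, with the robot touching nothing.
It also fails if it takes over 64 s, if anything falls off the work surface, if the arm or the gripper's body presses on something with over 40 N, if the wrist force passes 120 N, or if a joint passes its speed limit or range.

## Working session

There is one attempt and no reset: what is moved stays moved. The work goes in short steps, Python scripts to look and compute and a tool call to move; the robot and the scene stay as the last step left them, time stands still between calls to the robot, and variables do not carry over. Pictures are saved under pics/ and viewed, about 8 in all and at most 12, crops included, and the job is handed in when it is done.

Besides the shell and the picture viewer there is one more tool, called after "Call:" as name(argument=value, ...) on one line, values as JSON. apply_moves: Moves the arm, as the interface text tells. Its arguments: {"type":"object","properties":{"steps":{"type":"array","items":{"type":"object","properties":{"travel":{"type":"array","items":{"type":"number"}},"delta_rot":{"type":"array","items":{"type":"number"}}}}},"gripper":{"type":"number"},"squeeze":{"type":"number"}},"required":["steps"]}

```bash
mkdir -p pics; cat > h.py <<'E'
import numpy as np, cv2
from scipy.spatial.transform import Rotation as R
from plant import status, cams, order
def rot(rpy): return R.from_euler('xyz',rpy,degrees=True).as_matrix()
def cap(name):
    s=status.read_state(); c=cams.capture(name)
    f=192/np.tan(np.radians(c['fov_y'])/2)
    if name=='wrist':
        T=np.eye(4);T[:3,:3]=rot(s['orientation']);T[:3,3]=s['ee_pos'];T=T@np.array(c['T_tool_cam'])
    else:
        T=np.eye(4);T[:3,3]=c['xyz'];a=np.array(c['attitude']);T[:3,:3]=a if a.shape==(3,3) else rot(a)
    return dict(img=c['img'],f=f,cx=c['cx'],cy=c['cy'],k1=c['k1'],T=T)
def ray(c,u,v):
    d=np.array([(u-c['cx'])/c['f'],(v-c['cy'])/c['f']]);p=d.copy()
    for _ in range(20): p=d/(1+c['k1']*(p@p))
    return c['T'][:3,3],c['T'][:3,:3]@np.array([p[0],p[1],1])
def onz(c,u,v,z):
    o,d=ray(c,u,v); return o+d*(z-o[2])/d[2]
def proj(c,P):
    q=c['T'][:3,:3].T@(np.array(P)-c['T'][:3,3]); p=q[:2]/q[2]; p=p*(1+c['k1']*(p@p))
    return p*c['f']+[c['cx'],c['cy']]
def save(c,n,crop=None,k=1):
    im=c['img'][...,::-1]
    if crop: im=im[crop[1]:crop[3],crop[0]:crop[2]]
    cv2.imwrite(n,cv2.resize(im,None,fx=k,fy=k,interpolation=cv2.INTER_CUBIC))
import pickle
E
python3 - <<'E'
from h import *
print(status.read_state())
for n in ('top','side'):
    c=cap(n); print(n,c['T'],c['f'],c['cx'],c['cy'],c['k1']); save(c,f'pics/{n}0.png',k=1.5); pickle.dump(c,open(n+'.pkl','wb'))
E
```

```text
{'clock': 0.0, 'joint_pos': array([-8.15209715e+01,  2.79436281e+00,  5.58916904e+00,  9.29338627e+01,
       -5.39305495e-04,  8.26792888e+01]), 'joint_vel': array([ 0.04563657,  0.04296703, -0.02494535, -0.06552025,  0.0246416 ,
        0.02877857]), 'joint_efforts': array([-3.06345737e-04, -3.38782954e+01,  3.20015466e+01,  2.00529839e-02,
       -9.28934105e-05, -2.15997447e-07]), 'ee_pos': array([ 0.14285635, -0.50457145,  0.24408241]), 'orientation': array([-1.79982816e+02,  1.37991655e-01, -7.42002390e+01]), 'ft_force': array([ 0.57811255,  0.42760235, -0.22387925]), 'wrist_torque': array([ 0.01036374, -0.02604021,  0.02627464]), 'opening': 0.9986433977298229}
top [[-2.73168291e-01 -9.01098707e-01  3.36749469e-01  1.85261542e-01]
 [-9.61958236e-01  2.57311480e-01 -9.17995359e-02 -5.44094286e-04]
 [-3.92906124e-03 -3.49015648e-01 -9.37108660e-01  1.18370226e+00]
 [ 0.00000000e+00  0.00000000e+00  0.00000000e+00  1.00000000e+00]] 380.6906004970132 262.8430684922043 196.19059915542488 -0.010887213055813038
side [[ 0.35726832 -0.54949005  0.75526156 -0.53327294]
 [-0.93398201 -0.20491961  0.29272097 -0.50859904]
 [-0.00607936 -0.80998064 -0.58642511  0.90642585]
 [ 0.          0.          0.          1.        ]] 371.4094057531603 259.08689903809017 192.56801896027804 -0.09296686301371333
```

View pics/top0.png

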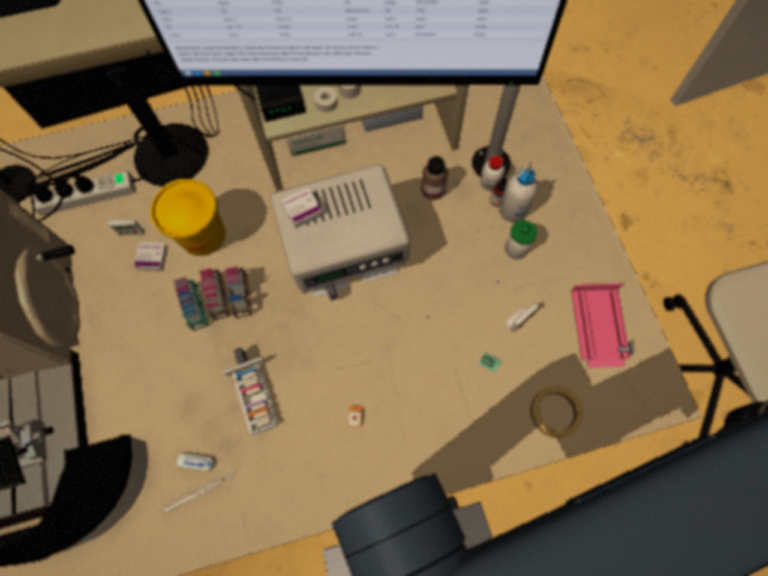

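View pics/side0.png

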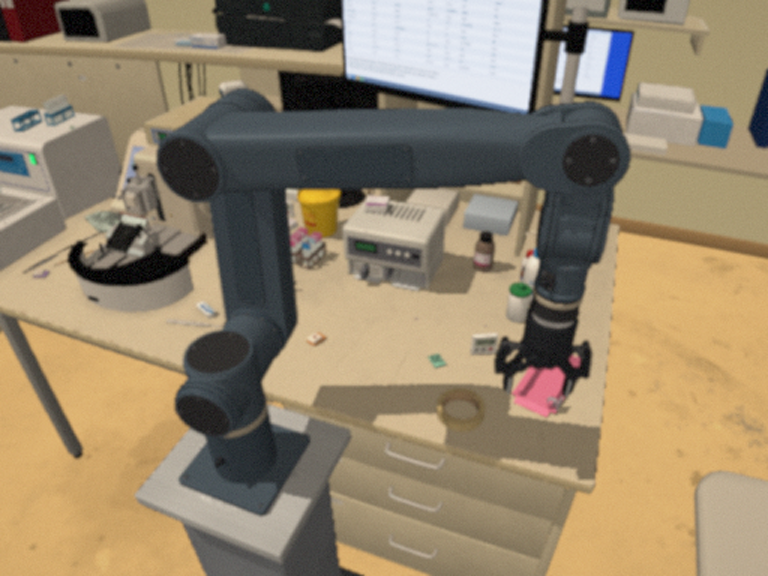

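The top view (at 1.5x) shows the tray at about (253,395), with its handle at (240,355) and its nose at (265,430). The chiller is at (345,230): the occupied bay's handle is at (333,290) and the open bay is near (380,272). Racks stand at (210,295).

```bash
python3 - <<'E'
from h import *
c=pickle.load(open('top.pkl','rb'))
for n,u,v,z in [('handle',240,355,.03),('plateL',226,372,.04),('plateR',270,357,.04),('noseL',252,433,.022),('noseR',275,426,.022),('chFL_top',299,269,.172),('chFR_top',408,240,.172),('chBL_top',273,193,.172),('chBR_top',380,168,.172),('chFLbot',305,287,0),('occ handle',333,290,.045),('rampR',397,272,.01),('rampL',362,282,.01),('rackR',247,315,.0),('rackL',190,328,0),('stray',356,415,.01),('timer',520,315,.03),('green',490,362,0)]:
    print(n,np.round(onz(c,u/1.5,v/1.5,z)*1000))
E
```

```text
handle [558. 231.  30.]
plateL [528. 263.  40.]
plateR [534. 171.  40.]
noseL [397. 239.  22.]
noseR [398. 192.  22.]
chFL_top [649.  62. 172.]
chFR_top [ 651. -157.  172.]
chBL_top [827.  77. 172.]
chBR_top [ 824. -147.  172.]
chFLbot [682.  70.   0.]
occ handle [640.  11.  45.]
rampR [ 656. -136.   10.]
rampL [655. -55.  10.]
rackR [653. 206.   0.]
rackL [657. 331.   0.]
stray [376.  31.  10.]
timer [ 481. -358.   30.]
green [ 408. -270.    0.]
```

```bash
cat >> h.py <<'E'
def to(xyz,rpy):
    s=status.read_state(); Rc=rot(s['orientation'])
    t=Rc.T@(np.array(xyz)-s['ee_pos'])*1000
    r=R.from_matrix(Rc.T@rot(rpy)).as_rotvec()
    print('travel',np.round(t,1).tolist(),'rot',np.round(r,4).tolist(),'deg',round(np.degrees(np.linalg.norm(r)),1))
E
python3 - <<'E'
from h import *
print(np.round(cams.capture('wrist')['T_tool_cam'],3))
to([.33,-.12,.25],[180,0,8]); to([.45,.21,.25],[180,0,90])
E
```

```text
[[ 1.     0.002 -0.001 -0.001]
 [-0.002  0.959  0.283 -0.073]
 [ 0.001 -0.283  0.959 -0.129]
 [ 0.     0.     0.     1.   ]]
travel [-319.3, -284.8, -5.0] rot [-0.0015, 0.0013, -1.4347] deg 82.2
travel [-604.1, -490.1, -4.4] rot [-0.0027, 0.0, -2.8658] deg 164.2
```

Call:
apply_moves(steps=[{"travel": [-320,-285,-5],"delta_rot": [0,0,-1.435]},{"travel": [-320,-285,-5],"delta_rot": [0,0,-1.435]},{"travel": [-320,-285,-5],"delta_rot": [0,0,-1.435]},{"travel": [-320,-285,-5],"delta_rot": [0,0,-1.435]},{"travel": [-320,-285,-5],"delta_rot": [0,0,-1.435]},{"travel": [-320,-285,-5],"delta_rot": [0,0,-1.435]},{"travel": [-320,-285,-5],"delta_rot": [0,0,-1.435]},{"travel": [-320,-285,-5],"delta_rot": [0,0,-1.435]},{"travel": [-320,-285,-5],"delta_rot": [0,0,-1.435]},{"travel": [-320,-285,-5],"delta_rot": [0,0,-1.435]},{"travel": [-320,-285,-5],"delta_rot": [0,0,-1.435]},{"travel": [-320,-285,-5],"delta_rot": [0,0,-1.435]}])

```text
clock: 1.35
ee_pos: [0.3299, -0.1197, 0.2501]
orientation: [-180.0, 0.0, 7.9]
ft_force: [0.3, -0.3, 0.6]
opening: 0.994
```

```bash
python3 -c "
from h import *
to([.42,.215,.25],[180,0,90])"
```

```text
travel [135.3, -319.1, 0.1] rot [-0.0004, 0.0003, -1.4327] deg 82.1
```

Call:
apply_moves(steps=[{"travel": [135,-319,0],"delta_rot": [0,0,-1.433]},{"travel": [135,-319,0],"delta_rot": [0,0,-1.433]},{"travel": [135,-319,0],"delta_rot": [0,0,-1.433]},{"travel": [135,-319,0],"delta_rot": [0,0,-1.433]},{"travel": [135,-319,0],"delta_rot": [0,0,-1.433]},{"travel": [135,-319,0],"delta_rot": [0,0,-1.433]},{"travel": [135,-319,0],"delta_rot": [0,0,-1.433]},{"travel": [135,-319,0],"delta_rot": [0,0,-1.433]},{"travel": [135,-319,0],"delta_rot": [0,0,-1.433]},{"travel": [135,-319,0],"delta_rot": [0,0,-1.433]},{"travel": [135,-319,0],"delta_rot": [0,0,-1.433]},{"travel": [135,-319,0],"delta_rot": [0,0,-1.433]}])

```text
clock: 2.55
ee_pos: [0.4195, 0.2143, 0.2501]
orientation: [-180.0, 0.0, 89.9]
ft_force: [0.1, -0.2, 0.1]
opening: 0.998
```

```bash
python3 -c "
from h import *
c=cap('wrist'); pickle.dump(c,open('w1.pkl','wb')); save(c,'pics/w1.png',k=1.5)"
```

```text
(no output)
```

View pics/w1.png

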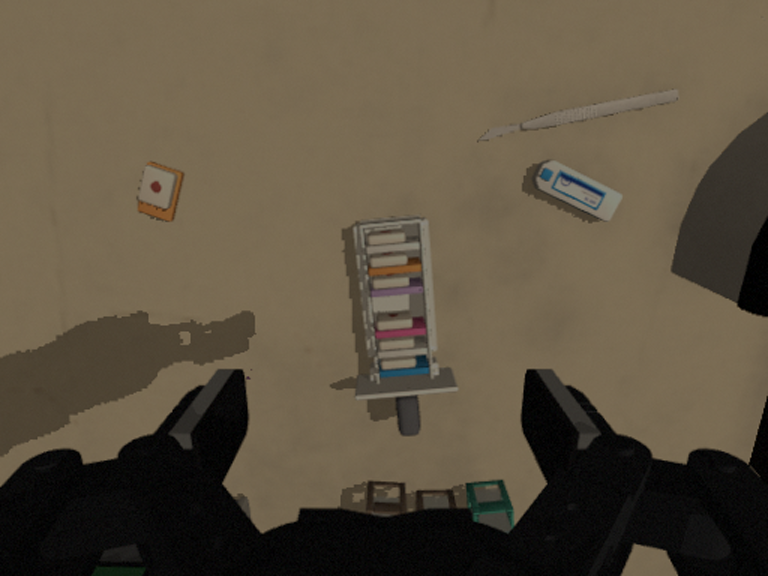

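The wrist view shows the tray's nose edge at (357,221)-(427,218), the end plate's top edge at (357,397)-(457,389) and the handle at (408,415). The tray is yawed a few degrees.

```bash
python3 - <<'E'
from h import *
c=pickle.load(open('w1.pkl','rb'))
q=lambda u,v,z: onz(c,u/1.5,v/1.5,z)*1000
a=[q(357,221,22),q(427,218,22),q(357,396,40),q(457,388,40),q(408,432,44)]
for p in a: print(np.round(p,1))
n=(a[0]+a[1])/2; p=(a[2]+a[3])/2; d=n-p; print('nose',n,'plate',p,np.linalg.norm(d[:2]),'yaw',np.degrees(np.arctan2(d[1],d[0])), np.degrees(np.arctan2(*(a[3]-a[2])[[0,1]])),np.degrees(np.arctan2(*(a[1]-a[0])[[0,1]])))
# wall line pixels right wall outer
for u,v in [(427,222),(437,372),(357,230),(371,375)]: print(np.round(q(u,v,22),1))
E
```

```text
[-2658.   1448.6 22000. ]
[-2521.  -1766.1 22000. ]
[-21620.8   2754.6  40000. ]
[-20799.9  -6639.9  40000. ]
[-28153.2  -2346.2  44000. ]
nose [-2589.54367947  -158.73378117 22000.        ] plate [-21210.34497596  -1942.63441298  40000.        ] 18706.05630236507 yaw 5.472320684033764 175.00658860090155 177.5598769172575
[-2705.  -1770.4 22000. ]
[-10285.2  -2469.2  22000. ]
[-3074.2  1455.2 22000. ]
[-10446.8    870.4  22000. ]
```

Unit slip: z must be in metres.

```bash
python3 - <<'E'
from h import *
c=pickle.load(open('w1.pkl','rb'))
q=lambda u,v,z: onz(c,u/1.5,v/1.5,z/1000)*1000
a=[q(357,221,22),q(427,218,22),q(357,396,40),q(457,388,40),q(408,432,44)]
for p in a: print(np.round(p,1))
n=(a[0]+a[1])/2; p=(a[2]+a[3])/2; d=n-p; print('nose',n,'plate',p,np.linalg.norm(d[:2]),'yaw',np.degrees(np.arctan2(d[1],d[0])), np.degrees(np.arctan2(*(a[3]-a[2])[[0,1]])),np.degrees(np.arctan2(*(a[1]-a[0])[[0,1]])))
for u,v in [(427,222),(437,372),(357,230),(371,375)]: print(np.round(q(u,v,22),1))
ctr=p+d/np.linalg.norm(d)*70; print(ctr)
E
```

```text
[398.2 195.2  22. ]
[396.  248.3  22. ]
[536.6 193.8  40. ]
[529.6 274.2  40. ]
[567.6 235.2  44. ]
nose [397.11105156 221.70743499  22.        ] plate [533.13217337 233.99995204  40.        ] 136.5754427180222 yaw -174.83608659005554 -4.993411399098445 -2.4401230827425606
[399.  248.3  22. ]
[524.2 259.9  22. ]
[405.1 195.   22. ]
[526.9 204.7  22. ]
[464.01399047 227.75359536  30.85342574]
```

```bash
python3 -c "
from h import *
to([.465,.2277,.07],[180,0,95])"
```

```text
travel [13.4, 45.5, 180.2] rot [-0.0002, 0.0001, -0.0888] deg 5.1
```

Call:
apply_moves(steps=[{"travel": [13,45,60],"delta_rot": [0,0,-0.089]},{"travel": [13,45.5,110],"delta_rot": [0,0,-0.089]},{"travel": [13.4,45.5,150],"delta_rot": [0,0,-0.089]},{"travel": [13.4,45.5,180],"delta_rot": [0,0,-0.089]},{"travel": [13.4,45.5,180],"delta_rot": [0,0,-0.089]},{"travel": [13.4,45.5,180],"delta_rot": [0,0,-0.089]}], gripper=0.7)

```text
clock: 3.2
ee_pos: [0.4641, 0.228, 0.0702]
orientation: [-179.9, 0.0, 95.1]
ft_force: [-0.1, 0.1, 0.5]
opening: 0.851
```

```bash
python3 -c "
from h import *
to([.465,.2277,.016],[180,0,95])
c=cap('wrist'); pickle.dump(c,open('w2.pkl','wb')); save(c,'pics/w2.png',k=1.5)"
```

```text
travel [-0.4, 1.0, 54.2] rot [-0.002, 0.0005, 0.0025] deg 0.2
```

View pics/w2.png

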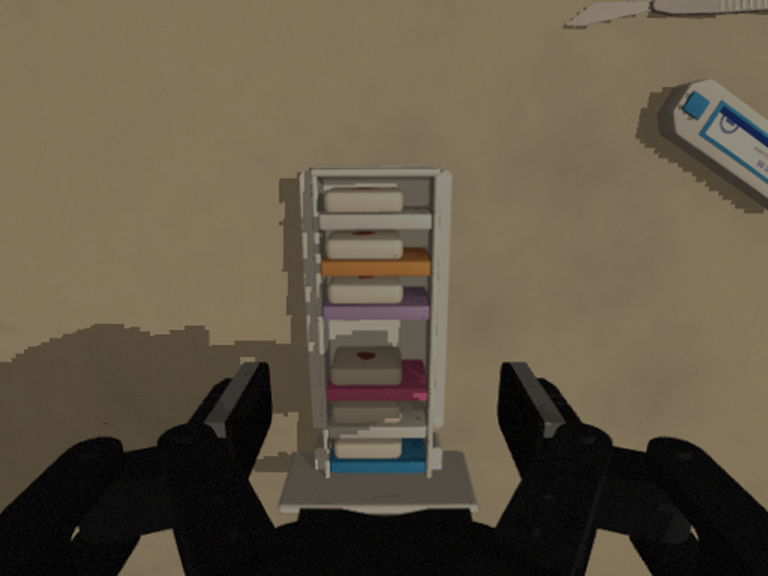

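The tray is centred between the jaws to within about 2 mm (finger midline at column 384, tray midline at about 378) and square to them. Descend and grip.

Call:
apply_moves(steps=[{"travel": [-1.5,1,20],"delta_rot": [0,0,0]},{"travel": [-1.5,1,38],"delta_rot": [0,0,0]},{"travel": [-1.5,1,48],"delta_rot": [0,0,0]},{"travel": [-1.5,1,54],"delta_rot": [0,0,0]},{"travel": [-1.5,1,54],"delta_rot": [0,0,0]},{"travel": [-1.5,1,54],"delta_rot": [0,0,0]}])

```text
clock: 3.85
ee_pos: [0.4669, 0.2276, 0.0178]
orientation: [179.9, -0.0, 95.2]
ft_force: [0.1, 0.2, 0.3]
opening: 0.852
```

Call:
apply_moves(steps=[{"travel": [0,0,0]},{"travel": [0,0,0]},{"travel": [0,0,0]},{"travel": [0,0,0]},{"travel": [0,0,0]},{"travel": [0,0,0]},{"travel": [0,0,0]},{"travel": [0,0,0]}], gripper=0.2, squeeze=40)

```text
schema error: expected keys travel, delta_rot
```

Call:
apply_moves(steps=[{"travel": [0,0,0],"delta_rot": [0,0,0]},{"travel": [0,0,0],"delta_rot": [0,0,0]},{"travel": [0,0,0],"delta_rot": [0,0,0]},{"travel": [0,0,0],"delta_rot": [0,0,0]},{"travel": [0,0,0],"delta_rot": [0,0,0]},{"travel": [0,0,0],"delta_rot": [0,0,0]},{"travel": [0,0,0],"delta_rot": [0,0,0]},{"travel": [0,0,0],"delta_rot": [0,0,0]}], gripper=0.2, squeeze=40)

```text
clock: 4.65
ee_pos: [0.467, 0.2273, 0.0179]
orientation: [179.8, 0.0, 95.2]
ft_force: [-0.9, -1.9, 5.8]
opening: 0.661
```

Call:
apply_moves(steps=[{"travel": [0,0,-10],"delta_rot": [0,0,0]},{"travel": [0,0,-25],"delta_rot": [0,0,0]},{"travel": [0,0,-45],"delta_rot": [0,0,0]},{"travel": [0,0,-65],"delta_rot": [0,0,0]},{"travel": [0,0,-80],"delta_rot": [0,0,0]},{"travel": [0,0,-80],"delta_rot": [0,0,0]},{"travel": [0,0,-80],"delta_rot": [0,0,0]}])

```text
clock: 5.35
ee_pos: [0.4655, 0.2272, 0.0959]
orientation: [-180.0, -0.0, 95.2]
ft_force: [-0.5, 0.3, -2.3]
opening: 0.662
```

```bash
python3 -c "
from h import *
s=status.read_state();print(s['joint_pos'],s['wrist_torque'])
to([.42,.06,.10],[180,0,5]);
c=cap('wrist'); pickle.dump(c,open('w3.pkl','wb')); save(c,'pics/w3.png',k=1)"
```

```text
[ 1.85855905e+01  2.90780173e+00 -1.12137417e+01  7.59137865e+01
  1.67467607e-02  1.33552536e+01] [-0.00382069  0.05456245  0.0839872 ]
travel [-162.4, -60.5, -4.1] rot [-0.0006, 0.0004, 1.5748] deg 90.2
```

View pics/w3.png

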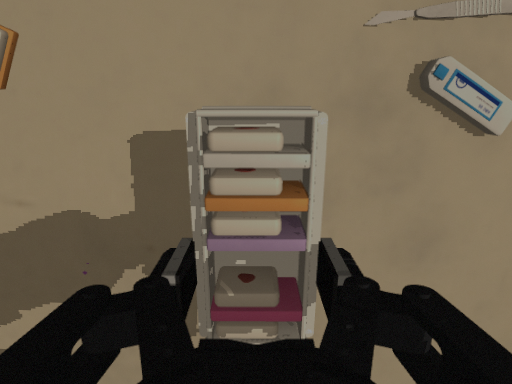

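Call:
apply_moves(steps=[{"travel": [-10,-4,-20],"delta_rot": [0,0,0.1]},{"travel": [-25,-10,-25],"delta_rot": [0,0,0.24]},{"travel": [-42,-17,-25],"delta_rot": [0,0,0.38]},{"travel": [-60,-24,-25],"delta_rot": [0,0,0.52]},{"travel": [-78,-31,-25],"delta_rot": [0,0,0.66]},{"travel": [-95,-38,-25],"delta_rot": [0,0,0.8]},{"travel": [-112,-44,-25],"delta_rot": [0,0,0.94]},{"travel": [-128,-50,-25],"delta_rot": [0,0,1.08]},{"travel": [-142,-55,-25],"delta_rot": [0,0,1.22]},{"travel": [-152,-58,-25],"delta_rot": [0,0,1.36]},{"travel": [-160,-60,-25],"delta_rot": [0,0,1.5]},{"travel": [-162,-60,-25],"delta_rot": [0,0,1.575]}])

```text
clock: 6.6
ee_pos: [0.4194, 0.0597, 0.1195]
orientation: [-180.0, 0.2, 4.7]
ft_force: [-0.3, 0.4, -2.3]
opening: 0.665
```

```bash
python3 -c "
from h import *
to([.53,-.10,.09],[180,0,-88])
print(status.read_state()['joint_pos'])"
```

```text
travel [97.3, 168.2, 29.2] rot [0.0025, 0.0028, 1.6175] deg 92.7
[-9.84574416e-01 -1.18677665e+01 -2.23627168e+01  7.96983785e+01
 -5.67511897e-03  8.43410375e+01]
```

Call:
apply_moves(steps=[{"travel": [5,12,0],"delta_rot": [0,0,0.12]},{"travel": [12,28,0],"delta_rot": [0,0,0.26]},{"travel": [20,44,0],"delta_rot": [0,0,0.4]},{"travel": [28,60,0],"delta_rot": [0,0,0.54]},{"travel": [37,76,0],"delta_rot": [0,0,0.68]},{"travel": [46,92,0],"delta_rot": [0,0,0.82]},{"travel": [55,108,0],"delta_rot": [0,0,0.96]},{"travel": [64,124,5],"delta_rot": [0,0,1.1]},{"travel": [74,140,12],"delta_rot": [0,0,1.24]},{"travel": [84,155,20],"delta_rot": [0,0,1.38]},{"travel": [93,165,27],"delta_rot": [0,0,1.52]},{"travel": [97,168,29],"delta_rot": [0,0,1.617]}])

```text
clock: 7.8
ee_pos: [0.5311, -0.0991, 0.0892]
orientation: [179.8, 0.1, -88.0]
ft_force: [0.3, 0.6, -1.5]
opening: 0.664
```

```bash
python3 -c "
from h import *
to([.53,-.10,.018],[180,0,-88])
s=status.read_state();print(s['joint_pos'],s['ft_force'])"
```

```text
travel [0.9, 0.8, 71.2] rot [0.0041, 0.0013, -0.0001] deg 0.2
[-1.76822934e+01  6.60434228e+00 -8.04959140e+00  7.55953998e+01
 -8.42157792e-03  1.60322142e+02] [ 0.29111164  0.55519195 -1.49898528]
```

Call:
apply_moves(steps=[{"travel": [0,0,20],"delta_rot": [0,0,0]},{"travel": [0,0,40],"delta_rot": [0,0,0]},{"travel": [0,0,55],"delta_rot": [0,0,0]},{"travel": [0,0,63],"delta_rot": [0,0,0]},{"travel": [0,0,67],"delta_rot": [0,0,0]},{"travel": [0,0,70],"delta_rot": [0,0,0]},{"travel": [0,0,71],"delta_rot": [0,0,0]},{"travel": [0,0,71],"delta_rot": [0,0,0]}])

```text
clock: 8.6
ee_pos: [0.5327, -0.0987, 0.0221]
orientation: [-179.9, -0.0, -87.7]
ft_force: [0.4, 0.2, -2.9]
opening: 0.665
```

Call:
apply_moves(steps=[{"travel": [0,0,1],"delta_rot": [0,0,0]},{"travel": [0,0,2],"delta_rot": [0,0,0]},{"travel": [0,0,3],"delta_rot": [0,0,0]},{"travel": [0,0,3],"delta_rot": [0,0,0]}])

```text
clock: 9.0
ee_pos: [0.532, -0.0985, 0.0183]
orientation: [-180.0, 0.0, -87.7]
ft_force: [-0.0, 0.1, -2.6]
opening: 0.663
```

Call:
apply_moves(steps=[{"travel": [0,0,0.6],"delta_rot": [0,0,0]},{"travel": [0,0,1.2],"delta_rot": [0,0,0]},{"travel": [0,0,1.2],"delta_rot": [0,0,0]}])

```text
clock: 9.3
ee_pos: [0.5321, -0.0986, 0.0179]
orientation: [-180.0, -0.0, -87.7]
ft_force: [-2.7, 0.5, 4.8]
opening: 0.661
```

Touched down (+4.8 N). Release, then rise.

Call:
apply_moves(steps=[{"travel": [0,0,0],"delta_rot": [0,0,0]},{"travel": [0,0,0],"delta_rot": [0,0,0]},{"travel": [0,0,0],"delta_rot": [0,0,0]},{"travel": [0,0,0],"delta_rot": [0,0,0]},{"travel": [0,0,-20],"delta_rot": [0,0,0]},{"travel": [0,0,-50],"delta_rot": [0,0,0]},{"travel": [0,0,-90],"delta_rot": [0,0,0]},{"travel": [0,0,-130],"delta_rot": [0,0,0]},{"travel": [0,0,-150],"delta_rot": [0,0,0]},{"travel": [0,0,-150],"delta_rot": [0,0,0]}], gripper=0.8)

```text
clock: 10.3
ee_pos: [0.5348, -0.0994, 0.1718]
orientation: [-179.5, -0.2, -87.7]
ft_force: [0.3, 0.6, 0.1]
opening: 0.9
```

```bash
python3 -c "
from h import *
to([.42,-.10,.17],[180,0,2])
to([.40,-.10,.17],[180,-30,92])
print(rot([180,-40,90]),rot([-140,0,90]), rot([140,0,90]))"
```

```text
travel [-4.1, 114.7, 0.9] rot [-0.0042, -0.0089, -1.5648] deg 89.7
travel [-4.9, 134.7, 0.7] rot [0.8156, -0.0102, -3.0257] deg 179.5
[[ 5.55111512e-17  1.00000000e+00  1.66533454e-16]
 [ 7.66044443e-01 -1.66533454e-16  6.42787610e-01]
 [ 6.42787610e-01  5.55111512e-17 -7.66044443e-01]] [[ 1.80411242e-16  7.66044443e-01 -6.42787610e-01]
 [ 1.00000000e+00 -1.52655666e-16  1.11022302e-16]
 [ 0.00000000e+00 -6.42787610e-01 -7.66044443e-01]] [[ 1.80411242e-16  7.66044443e-01  6.42787610e-01]
 [ 1.00000000e+00 -1.52655666e-16 -1.11022302e-16]
 [ 0.00000000e+00  6.42787610e-01 -7.66044443e-01]]
```

Call:
apply_moves(steps=[{"travel": [-4,115,-10],"delta_rot": [0,0,-1.565]},{"travel": [-4,115,-10],"delta_rot": [0,0,-1.565]},{"travel": [-4,115,-10],"delta_rot": [0,0,-1.565]},{"travel": [-4,115,-10],"delta_rot": [0,0,-1.565]},{"travel": [-4,115,-10],"delta_rot": [0,0,-1.565]},{"travel": [-4,115,-10],"delta_rot": [0,0,-1.565]},{"travel": [-4,115,-10],"delta_rot": [0,0,-1.565]},{"travel": [-4,115,-10],"delta_rot": [0,0,-1.565]},{"travel": [-4,115,-10],"delta_rot": [0,0,-1.565]},{"travel": [-4,115,-10],"delta_rot": [0,0,-1.565]},{"travel": [-4,115,-10],"delta_rot": [0,0,-1.565]},{"travel": [-4,115,-10],"delta_rot": [0,0,-1.565]}])

```text
clock: 11.5
ee_pos: [0.4162, -0.0989, 0.1754]
orientation: [-179.9, 0.1, 2.0]
ft_force: [1.1, -0.7, -0.5]
opening: 0.901
```

```bash
python3 -c "
from h import *
to([.40,-.10,.16],[160,0,92])
to([.40,-.10,.16],[140,0,92])"
```

```text
travel [-16.2, 0.5, 15.4] rot [-0.2767, 0.275, -1.5535] deg 91.8
travel [-16.2, 0.5, 15.4] rot [-0.549, 0.5474, -1.5009] deg 96.8
```

Call:
apply_moves(steps=[{"travel": [-16,0,0],"delta_rot": [-0.549,0.547,-1.501]},{"travel": [-16,0,0],"delta_rot": [-0.549,0.547,-1.501]},{"travel": [-16,0,0],"delta_rot": [-0.549,0.547,-1.501]},{"travel": [-16,0,0],"delta_rot": [-0.549,0.547,-1.501]},{"travel": [-16,0,0],"delta_rot": [-0.549,0.547,-1.501]},{"travel": [-16,0,0],"delta_rot": [-0.549,0.547,-1.501]},{"travel": [-16,0,0],"delta_rot": [-0.549,0.547,-1.501]},{"travel": [-16,0,0],"delta_rot": [-0.549,0.547,-1.501]},{"travel": [-16,0,0],"delta_rot": [-0.549,0.547,-1.501]},{"travel": [-16,0,0],"delta_rot": [-0.549,0.547,-1.501]},{"travel": [-16,0,0],"delta_rot": [-0.549,0.547,-1.501]},{"travel": [-16,0,0],"delta_rot": [-0.549,0.547,-1.501]}])

```text
clock: 12.7
ee_pos: [0.4056, -0.1048, 0.1754]
orientation: [140.3, -0.3, 92.2]
ft_force: [0.1, 0.8, 0.4]
opening: 0.898
```

```bash
python3 -c "
from h import *
print(status.read_state()['joint_pos'])
c=cap('wrist'); pickle.dump(c,open('w4.pkl','wb')); save(c,'pics/w4.png',k=1.5)"
```

```text
[-44.04731434 -56.65133754 -51.43649059  65.49576908  27.63450224
 -38.6253785 ]
```

View pics/w4.png

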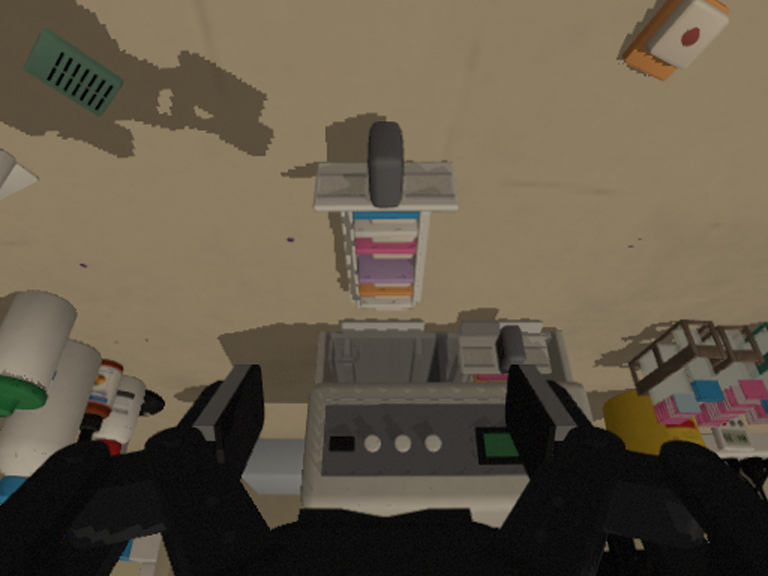

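```bash
python3 -c "
from h import *
c=pickle.load(open('w4.pkl','rb')); save(c,'pics/w4c.png',crop=(195,75,395,275),k=3)"
```

```text
(no output)
```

View pics/w4c.png

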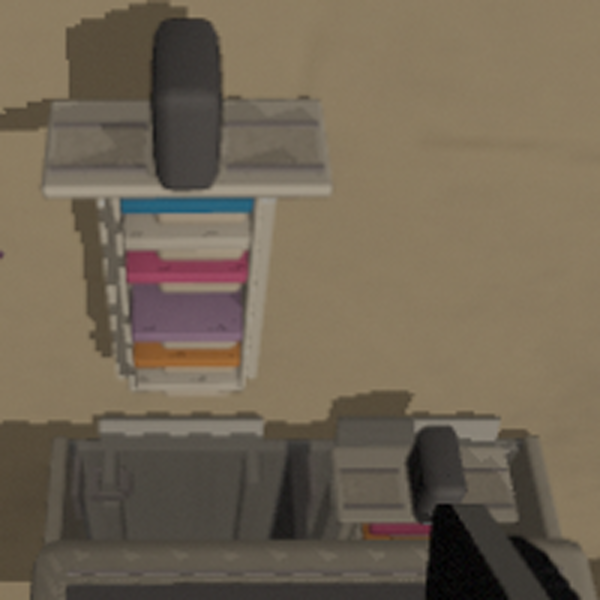

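The crop shows the ramp's front edge at (100..263, 417), guides at columns of about 112 and 253, the roller on the left at (112,490) and the tray's plate top edge at (43,190)-(330,188).

```bash
python3 - <<'E'
from h import *
c=pickle.load(open('w4.pkl','rb'))
q=lambda a,b,z: np.round(onz(c,195+a/3,75+b/3,z/1000)*1000,1)
for n,a,b,z in [('ramp l z3',100,417,3),('ramp r',263,417,3),('ramp back l',102,434,12),('ramp back r',263,433,12),('occ ramp R',500,417,3),('guideL in',120,452,18),('guideL out',104,452,18),('guideR in',245,450,18),('guideR out',262,450,18),('chL front bot',55,437,64),('chR front',535,437,64),('cold front topL',45,545,172),('cold topR',575,542,172),('plateTop l',45,186,40),('plateTop r',329,185,40),('plate bot l',50,100,0),('plate bot r',320,100,0),('handle rear top',185,20,44),('handle frt top',188,186,44),('wall l nose',130,378,22),('wall r nose',246,378,22),('occ plate L bot',338,420,12),('occ plate top L',332,516,52),('occ plate topR',515,516,52),('occ handle',437,430,56)]:
    print(n,q(a,b,z))
E
```

```text
ramp l z3 [ 657.5 -132.2    3. ]
ramp r [655.3 -54.6   3. ]
ramp back l [ 657.9 -130.9   12. ]
ramp back r [654.8 -55.1  12. ]
occ ramp R [652.4  59.9   3. ]
guideL in [ 664.3 -122.3   18. ]
guideL out [ 664.6 -129.9   18. ]
guideR in [660.7 -63.3  18. ]
guideR out [660.5 -55.3  18. ]
chL front bot [ 567.4 -142.6   64. ]
chR front [562.9  31.9  64. ]
cold front topL [ 406.5 -124.9  172. ]
cold topR [404.  -41.9 172. ]
plateTop l [ 464.3 -139.6   40. ]
plateTop r [461.3 -59.   40. ]
plate bot l [ 467.6 -141.5    0. ]
plate bot r [464.7 -57.4  -0. ]
handle rear top [ 404.6 -102.3   44. ]
handle frt top [459.  -99.3  44. ]
wall l nose [ 592.9 -116.9   22. ]
wall r nose [591.5 -69.6  22. ]
occ plate L bot [641.7 -21.8  12. ]
occ plate top L [659.5 -25.3  52. ]
occ plate topR [658.3  59.4  52. ]
occ handle [572.6  -0.8  56. ]
```

```bash
python3 -c "
from h import *
to([.437,-.1022,.12],[140,0,92.3])"
```

```text
travel [1.3, -11.1, 62.8] rot [-0.0056, -0.0019, -0.006] deg 0.5
```

Call:
apply_moves(steps=[{"travel": [1,-5,30],"delta_rot": [-0.0056,-0.002,-0.006]},{"travel": [1.3,-11,60],"delta_rot": [-0.0056,-0.002,-0.006]},{"travel": [1.3,-11,63],"delta_rot": [-0.0056,-0.002,-0.006]},{"travel": [1.3,-11,63],"delta_rot": [-0.0056,-0.002,-0.006]},{"travel": [1.3,-11,63],"delta_rot": [-0.0056,-0.002,-0.006]},{"travel": [1.3,-11,63],"delta_rot": [-0.0056,-0.002,-0.006]},{"travel": [1.3,-11,63],"delta_rot": [-0.0056,-0.002,-0.006]},{"travel": [1.3,-11,63],"delta_rot": [-0.0056,-0.002,-0.006]}], gripper=0.1)

```text
clock: 13.55
ee_pos: [0.4385, -0.1021, 0.1239]
orientation: [139.8, 0.2, 92.4]
ft_force: [0.3, -0.6, 0.6]
opening: 0.548
```

```bash
python3 -c "
from h import *
print(status.read_state()['joint_pos'])
to([.437,-.1022,.06],[140,0,92.3])
to([.437,-.1022,.0262],[140,0,92.3])"
```

```text
[-38.58035596 -52.21389941 -56.18560171  53.38159852  24.88224223
 -33.63035492]
travel [0.2, -42.4, 47.8] rot [0.0034, 0.0022, 0.0033] deg 0.3
travel [0.3, -64.2, 73.6] rot [0.0034, 0.0022, 0.0033] deg 0.3
```

Call:
apply_moves(steps=[{"travel": [0,-20,22],"delta_rot": [0.003,0.002,0.003]},{"travel": [0,-40,45],"delta_rot": [0.003,0.002,0.003]},{"travel": [0,-52,60],"delta_rot": [0.003,0.002,0.003]},{"travel": [0,-60,69],"delta_rot": [0.003,0.002,0.003]},{"travel": [0.3,-64,73.5],"delta_rot": [0.003,0.002,0.003]},{"travel": [0.3,-64,73.5],"delta_rot": [0.003,0.002,0.003]},{"travel": [0.3,-64,73.5],"delta_rot": [0.003,0.002,0.003]}])

```text
clock: 14.25
ee_pos: [0.4372, -0.1021, 0.0264]
orientation: [140.0, 0.0, 92.3]
ft_force: [0.6, -1.2, -0.2]
opening: 0.552
```

```bash
python3 -c "
from h import *
to([.437,-.1022,.0262],[140,0,92.3])
print(status.read_state()['joint_pos'])
c=cap('wrist'); pickle.dump(c,open('w5.pkl','wb')); save(c,'pics/w5.png',k=1.5)"
```

```text
travel [-0.1, -0.3, -0.0] rot [0.0004, -0.0003, 0.0006] deg 0.0
[-38.77970996 -48.29360483 -65.71883584  40.24919079  25.01046895
 -33.7644831 ]
```

View pics/w5.png

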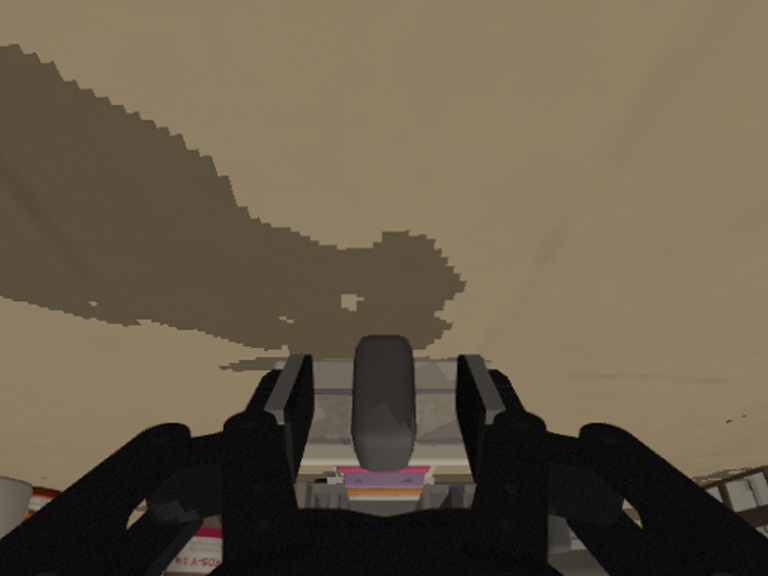

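The jaws straddle the handle centrally (handle at columns 355-413, pads at 300 and 470). Close firmly.

Call:
apply_moves(steps=[{"travel": [0,0,0],"delta_rot": [0,0,0]},{"travel": [0,0,0],"delta_rot": [0,0,0]},{"travel": [0,0,0],"delta_rot": [0,0,0]},{"travel": [0,0,0],"delta_rot": [0,0,0]},{"travel": [0,0,0],"delta_rot": [0,0,0]},{"travel": [0,0,0],"delta_rot": [0,0,0]},{"travel": [0,0,0],"delta_rot": [0,0,0]},{"travel": [0,0,0],"delta_rot": [0,0,0]}], gripper=-0.9, squeeze=100)

```text
clock: 15.1
ee_pos: [0.4373, -0.1022, 0.0266]
orientation: [140.0, 0.0, 92.3]
ft_force: [-4.2, -0.2, 6.7]
opening: 0.195
```

```bash
python3 -c "
from h import *
s=status.read_state();print(s)
p=s['ee_pos']; to(p+[0,0,.020],s['orientation'])
to(p+[.05,0,.020],[140,0,92]); print(rot([140,0,92]))"
```

```text
{'clock': 15.1, 'joint_pos': array([-38.78358063, -48.30124434, -65.7112024 ,  40.23943585,
        25.00963112, -33.7667316 ]), 'joint_vel': array([ 0.02615107, -0.02007723,  0.01333134, -0.09045249, -0.07493045,
        0.02423065]), 'joint_efforts': array([ 5.06157875e-01, -4.94842932e+00,  3.28931201e+01, -4.10898596e+00,
        1.15638267e+00, -2.61667345e-03]), 'ee_pos': array([ 0.43733776, -0.10219019,  0.02656859]), 'orientation': array([1.39958567e+02, 2.93124860e-02, 9.23340263e+01]), 'ft_force': array([-4.16068727, -0.2295599 ,  6.7229074 ]), 'wrist_torque': array([0.00122839, 0.61988485, 0.06993825]), 'opening': 0.1949950076279209}
travel [-0.0, 12.9, -15.3] rot [0.0, 0.0, 0.0] deg 0.0
travel [-2.0, 51.1, 16.8] rot [0.0007, -0.0034, 0.0048] deg 0.3
[[-3.48994967e-02  7.65577790e-01  6.42396041e-01]
 [ 9.99390827e-01  2.67345655e-02  2.24329641e-02]
 [-5.55111512e-17  6.42787610e-01 -7.66044443e-01]]
```

Call:
apply_moves(steps=[{"travel": [0,4,-4.6],"delta_rot": [0,0,0]},{"travel": [0,8,-9.2],"delta_rot": [0,0,0]},{"travel": [0,12,-14],"delta_rot": [0,0,0]},{"travel": [0,12,-14],"delta_rot": [0,0,0]},{"travel": [0,12,-14],"delta_rot": [0,0,0]}])

```text
clock: 15.6
ee_pos: [0.4368, -0.1016, 0.0437]
orientation: [140.1, -0.0, 92.3]
ft_force: [-0.1, -0.1, -2.5]
opening: 0.196
```

```bash
python3 -c "
from h import *
s=status.read_state();print(s['wrist_torque'])
c=cap('side'); pickle.dump(c,open('s6.pkl','wb')); save(c,'pics/s6.png',crop=(200,100,350,250),k=4)
to([.495,-.1,s['ee_pos'][2]],[140,0,91.9])
"
```

```text
[-0.07377389  1.10285989  0.02834669]
travel [-0.9, 45.0, 37.1] rot [-0.0016, -0.0057, 0.0051] deg 0.4
```

View pics/s6.png

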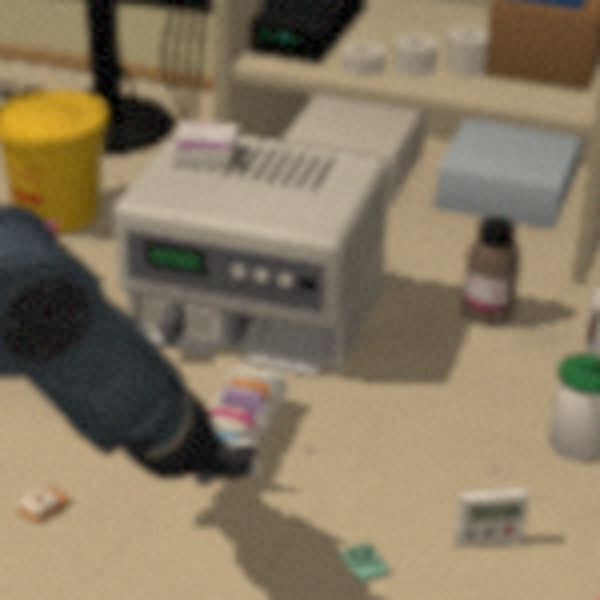

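```bash
python3 -c "
from h import *
to([.485,-.0986,.0435],[140,0,91.8])
"
```

```text
travel [0.9, 37.3, 30.9] rot [-0.0016, -0.0068, 0.0064] deg 0.5
```

Call:
apply_moves(steps=[{"travel": [0.3,10,8],"delta_rot": [-0.001,-0.003,0.003]},{"travel": [0.6,20,16.5],"delta_rot": [-0.001,-0.005,0.005]},{"travel": [0.9,29,24],"delta_rot": [-0.001,-0.0068,0.0064]},{"travel": [0.9,35,29],"delta_rot": [-0.001,-0.0068,0.0064]},{"travel": [0.9,37.3,31],"delta_rot": [-0.001,-0.0068,0.0064]},{"travel": [0.9,37.3,31],"delta_rot": [-0.001,-0.0068,0.0064]},{"travel": [0.9,37.3,31],"delta_rot": [-0.001,-0.0068,0.0064]}])

```text
clock: 16.35
ee_pos: [0.4848, -0.0986, 0.0432]
orientation: [140.1, -0.0, 91.8]
ft_force: [0.7, 0.1, -2.3]
opening: 0.193
```

```bash
python3 -c "
from h import *
c=cap('wrist'); pickle.dump(c,open('w7.pkl','wb')); save(c,'pics/w7.png',crop=(156,230,356,384),k=4)
s=status.read_state();print(s['ee_pos'],s['orientation'],s['wrist_torque'])
to([.515,-.0976,.0435],[140,0,91.8])
"
```

```text
[ 0.48480898 -0.09867431  0.04334095] [ 1.40048085e+02 -8.30400454e-03  9.17909186e+01] [-0.06500587  1.15495114 -0.01180735]
travel [0.1, 23.3, 19.3] rot [-0.0008, -0.0, -0.0002] deg 0.0
```

View pics/w7.png

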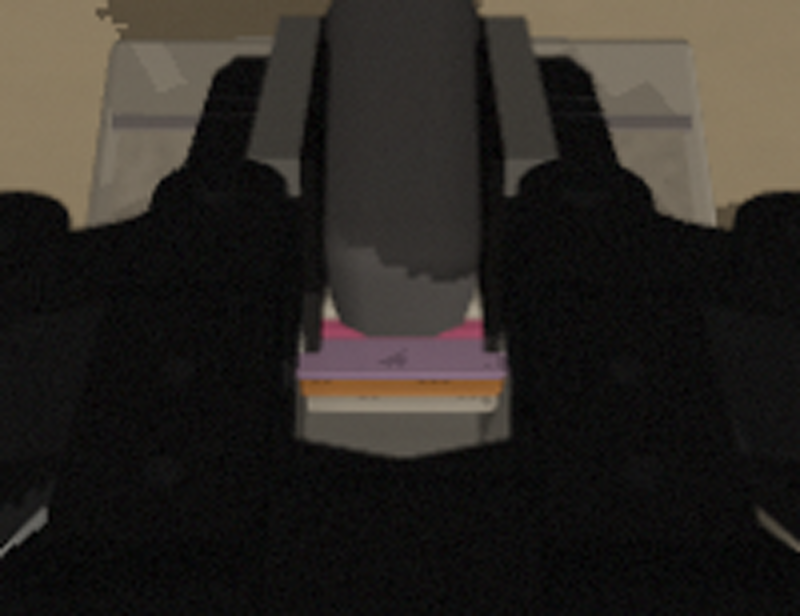

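The handle is held squarely, and the gripper hides the mouth, so I insert by feel in small steps.

Call:
apply_moves(steps=[{"travel": [0,3,2.5],"delta_rot": [0,0,0]},{"travel": [0,6,5],"delta_rot": [0,0,0]},{"travel": [0,9,7.5],"delta_rot": [0,0,0]},{"travel": [0,12,10],"delta_rot": [0,0,0]},{"travel": [0,15,12.5],"delta_rot": [0,0,0]},{"travel": [0,18,15],"delta_rot": [0,0,0]},{"travel": [0.1,21,17.5],"delta_rot": [0,0,0]},{"travel": [0.1,23.3,19.3],"delta_rot": [0,0,0]},{"travel": [0.1,23.3,19.3],"delta_rot": [0,0,0]}])

```text
clock: 17.3
ee_pos: [0.5159, -0.0981, 0.044]
orientation: [140.0, 0.1, 91.8]
ft_force: [1.1, -0.6, -3.5]
opening: 0.19
```

```bash
python3 -c "
from h import *
s=status.read_state();print(s['ee_pos'],s['orientation'],s['ft_force'],s['wrist_torque'])
to([.530,-.0972,.0415],[140,0,91.8])
"
```

```text
[ 0.51585128 -0.09811773  0.04404713] [1.40010126e+02 5.02871611e-02 9.17626067e+01] [ 1.08235278 -0.58721782 -3.50165615] [-0.35637553  1.15872446 -0.55460802]
travel [0.5, 9.2, 11.1] rot [-0.0002, 0.0011, 0.0001] deg 0.1
```

Call:
apply_moves(steps=[{"travel": [-1.0,0,0],"delta_rot": [0,0,0]},{"travel": [-1.5,0,0],"delta_rot": [0,0,0]},{"travel": [-1.5,0,0],"delta_rot": [0,0,0]}])

```text
clock: 17.6
ee_pos: [0.5156, -0.0989, 0.0441]
orientation: [140.0, -0.0, 91.9]
ft_force: [0.0, -0.5, -2.8]
opening: 0.194
```

```bash
python3 -c "
from h import *
s=status.read_state();print(s['ee_pos'],s['orientation'],s['ft_force'],s['wrist_torque'])
"
```

```text
[ 0.51563642 -0.09888481  0.04411862] [ 1.39975473e+02 -1.49629685e-02  9.18560233e+01] [ 0.01005156 -0.50164997 -2.764302  ] [-0.02699607  1.1496462  -0.01875861]
```

Call:
apply_moves(steps=[{"travel": [-0.6,2,2.5],"delta_rot": [0,0,0]},{"travel": [-0.5,4.5,5],"delta_rot": [0,0,0]},{"travel": [-0.4,7,7.5],"delta_rot": [0,0,0]},{"travel": [-0.3,9.5,10.5],"delta_rot": [0,0,0]},{"travel": [-0.2,12.5,13],"delta_rot": [0,0,0]},{"travel": [-0.1,12.5,13],"delta_rot": [0,0,0]}])

```text
clock: 18.2
ee_pos: [0.5345, -0.0986, 0.0428]
orientation: [139.9, 0.0, 91.9]
ft_force: [1.4, 1.0, -2.2]
opening: 0.194
```

```bash
python3 -c "
from h import *
s=status.read_state();print(s['ee_pos'],s['orientation'],s['ft_force'],s['wrist_torque'])
"
```

```text
[ 0.53454663 -0.0986161   0.04275522] [1.39913579e+02 2.74617676e-02 9.18624906e+01] [ 1.37460392  0.98177566 -2.19533056] [0.08331264 0.78604535 0.1565318 ]
```

Call:
apply_moves(steps=[{"travel": [0,2.5,3],"delta_rot": [0,0,0]},{"travel": [0,5,6],"delta_rot": [0,0,0]},{"travel": [0,7.5,9],"delta_rot": [0,0,0]},{"travel": [0,10,12],"delta_rot": [0,0,0]},{"travel": [0,12.5,14.5],"delta_rot": [0,0,0]},{"travel": [0,15.5,17],"delta_rot": [0,0,0]},{"travel": [0,18.5,19.5],"delta_rot": [0,0,0]},{"travel": [0,21,21.6],"delta_rot": [0,0,0]},{"travel": [0,21,21.6],"delta_rot": [0,0,0]}])

```text
clock: 19.1
ee_pos: [0.564, -0.0977, 0.0392]
orientation: [140.0, 0.0, 91.8]
ft_force: [1.7, 1.1, -2.6]
opening: 0.194
```

```bash
python3 -c "
from h import *
s=status.read_state();print(s['ee_pos'],s['orientation'],s['ft_force'],s['wrist_torque'])
"
```

```text
[ 0.56397714 -0.09773705  0.03915512] [1.39976231e+02 1.26778410e-02 9.18242515e+01] [ 1.70620157  1.077363   -2.57822301] [0.13756165 0.6867232  0.17758313]
```

Call:
apply_moves(steps=[{"travel": [0,3,2.5],"delta_rot": [0,0,0]},{"travel": [0,6,5],"delta_rot": [0,0,0]},{"travel": [0,9,7.5],"delta_rot": [0,0,0]},{"travel": [0,12,10],"delta_rot": [0,0,0]},{"travel": [0,15,12.5],"delta_rot": [0,0,0]},{"travel": [0,18,15],"delta_rot": [0,0,0]},{"travel": [0,21,17.5],"delta_rot": [0,0,0]},{"travel": [0,24,20],"delta_rot": [0,0,0]},{"travel": [0,27,22.5],"delta_rot": [0,0,0]},{"travel": [0,30.5,25.5],"delta_rot": [0,0,0]},{"travel": [0,30.5,25.5],"delta_rot": [0,0,0]}])

```text
clock: 20.2
ee_pos: [0.6038, -0.0964, 0.0391]
orientation: [140.0, 0.0, 91.8]
ft_force: [1.7, 1.2, -2.3]
opening: 0.192
```

```bash
python3 -c "
from h import *
s=status.read_state();print(s['ee_pos'],s['orientation'],s['ft_force'],s['wrist_torque'])
"
```

```text
[ 0.60376093 -0.09637993  0.03911728] [1.39984564e+02 1.25709031e-03 9.18283691e+01] [ 1.74802827  1.20981963 -2.31653585] [0.23336897 1.02233177 0.09205506]
```

Call:
apply_moves(steps=[{"travel": [0,2.3,1.9],"delta_rot": [0,0,0]},{"travel": [0,4.6,3.8],"delta_rot": [0,0,0]},{"travel": [0,6.9,5.7],"delta_rot": [0,0,0]},{"travel": [0,9.2,7.6],"delta_rot": [0,0,0]},{"travel": [0,11.5,9.6],"delta_rot": [0,0,0]},{"travel": [0,13.8,11.6],"delta_rot": [0,0,0]},{"travel": [0,15.3,12.8],"delta_rot": [0,0,0]},{"travel": [0,15.3,12.8],"delta_rot": [0,0,0]}])

```text
clock: 21.0
ee_pos: [0.6235, -0.0958, 0.0392]
orientation: [140.0, 0.0, 91.8]
ft_force: [0.5, 1.9, -3.6]
opening: 0.192
```

```bash
python3 -c "
from h import *
s=status.read_state();print(s['ee_pos'],s['orientation'],s['ft_force'],s['wrist_torque'])
"
```

```text
[ 0.62351627 -0.09579773  0.03916933] [1.39983909e+02 1.05547478e-02 9.18245259e+01] [ 0.48504846  1.88282587 -3.61088986] [0.29174626 1.12476462 0.16090048]
```

Call:
apply_moves(steps=[{"travel": [0,1.2,1.3],"delta_rot": [0,0,0]},{"travel": [0,2.6,2.6],"delta_rot": [0,0,0]},{"travel": [0,4.0,3.8],"delta_rot": [0,0,0]},{"travel": [0,5.3,4.9],"delta_rot": [0,0,0]},{"travel": [0,6.8,6.1],"delta_rot": [0,0,0]},{"travel": [0,7.6,6.8],"delta_rot": [0,0,0]},{"travel": [0,7.6,6.8],"delta_rot": [0,0,0]}])

```text
clock: 21.7
ee_pos: [0.6337, -0.0955, 0.039]
orientation: [140.0, 0.0, 91.8]
ft_force: [1.7, 2.1, -2.7]
opening: 0.193
```

```bash
python3 -c "
from h import *
s=status.read_state();print(s['ee_pos'],s['orientation'],s['ft_force'],s['wrist_torque'])
"
```

```text
[ 0.63372045 -0.09554919  0.0390019 ] [1.39967543e+02 1.85732898e-02 9.18199616e+01] [ 1.72119785  2.08417416 -2.73138985] [0.28193546 0.9957053  0.17276155]
```

Call:
apply_moves(steps=[{"travel": [0,0.8,0.65],"delta_rot": [0,0,0]},{"travel": [0,1.6,1.3],"delta_rot": [0,0,0]},{"travel": [0,2.3,2.0],"delta_rot": [0,0,0]},{"travel": [0,3.1,2.6],"delta_rot": [0,0,0]},{"travel": [0,3.1,2.6],"delta_rot": [0,0,0]}])

```text
clock: 22.2
ee_pos: [0.6378, -0.0955, 0.039]
orientation: [140.0, 0.0, 91.8]
ft_force: [2.6, 1.4, -3.2]
opening: 0.186
```

```bash
python3 -c "
from h import *
s=status.read_state();print(s['ee_pos'],s['orientation'],s['ft_force'],s['wrist_torque'])
"
```

```text
[ 0.63775912 -0.09554941  0.03901848] [1.39965563e+02 3.03832221e-02 9.18111061e+01] [ 2.6350856   1.41660741 -3.16729127] [0.1989867  0.81373266 0.13936488]
```

Call:
apply_moves(steps=[{"travel": [0,0.8,0.65],"delta_rot": [0,0,0]},{"travel": [0,1.6,1.3],"delta_rot": [0,0,0]},{"travel": [0,2.3,2.0],"delta_rot": [0,0,0]},{"travel": [0,2.3,2.0],"delta_rot": [0,0,0]}])

```text
clock: 22.6
ee_pos: [0.639, -0.0956, 0.0387]
orientation: [140.2, -0.0, 91.7]
ft_force: [-16.9, 2.1, 10.4]
opening: 0.194
```

```bash
python3 -c "
from h import *
s=status.read_state();print(s['ee_pos'],s['orientation'],s['ft_force'],s['wrist_torque'])
"
```

```text
[ 0.63904784 -0.09561713  0.03866272] [ 1.40166971e+02 -7.98081299e-03  9.17322201e+01] [-16.94743945   2.09499508  10.4137459 ] [0.20764024 1.80316973 0.29613644]
```

Stop met: force rose to -17 N after a small forward pull at 0.638, which fits the roller snapping into the notch. Relax, release and back off along the tool axis.

Call:
apply_moves(steps=[{"travel": [0,-0.8,-0.6],"delta_rot": [0,0,0]},{"travel": [0,-0.8,-0.6],"delta_rot": [0,0,0]}])

```text
clock: 22.8
ee_pos: [0.6389, -0.0956, 0.0387]
orientation: [140.0, 0.0, 91.8]
ft_force: [-8.0, 1.3, 2.9]
opening: 0.193
```

Call:
apply_moves(steps=[{"travel": [0,0,0],"delta_rot": [0,0,0]},{"travel": [0,0,0],"delta_rot": [0,0,0]},{"travel": [0,0,0],"delta_rot": [0,0,0]},{"travel": [0,0,0],"delta_rot": [0,0,0]},{"travel": [0,0,0],"delta_rot": [0,0,0]}], gripper=0)

```text
clock: 23.3
ee_pos: [0.6397, -0.0956, 0.039]
orientation: [140.0, 0.0, 91.8]
ft_force: [-0.1, 0.4, -0.2]
opening: 0.503
```

Call:
apply_moves(steps=[{"travel": [0,0,-10],"delta_rot": [0,0,0]},{"travel": [0,0,-30],"delta_rot": [0,0,0]},{"travel": [0,0,-60],"delta_rot": [0,0,0]},{"travel": [0,0,-100],"delta_rot": [0,0,0]},{"travel": [0,0,-140],"delta_rot": [0,0,0]},{"travel": [0,0,-160],"delta_rot": [0,0,0]},{"travel": [0,0,-160],"delta_rot": [0,0,0]},{"travel": [0,0,-160],"delta_rot": [0,0,0]}])

```text
clock: 24.1
ee_pos: [0.5368, -0.0989, 0.162]
orientation: [139.9, 0.1, 91.8]
ft_force: [-0.5, 0.6, 0.8]
opening: 0.497
```

```bash
python3 -c "
from h import *
c=cap('wrist'); pickle.dump(c,open('w8.pkl','wb'))
s=status.read_state();print(s['ee_pos'],s['ft_force'])
print([proj(c,p)*1 for p in ([.64,-.095,.04],[.64,.01,.04])])
save(c,'pics/w8.png',k=1.5)
"
```

```text
[ 0.53638028 -0.09847831  0.16040087] [ 0.11579849 -0.15002398  0.04842073]
[array([255.29279748, 180.1828998 ]), array([364.42614937, 182.41052637])]
```

View pics/w8.png

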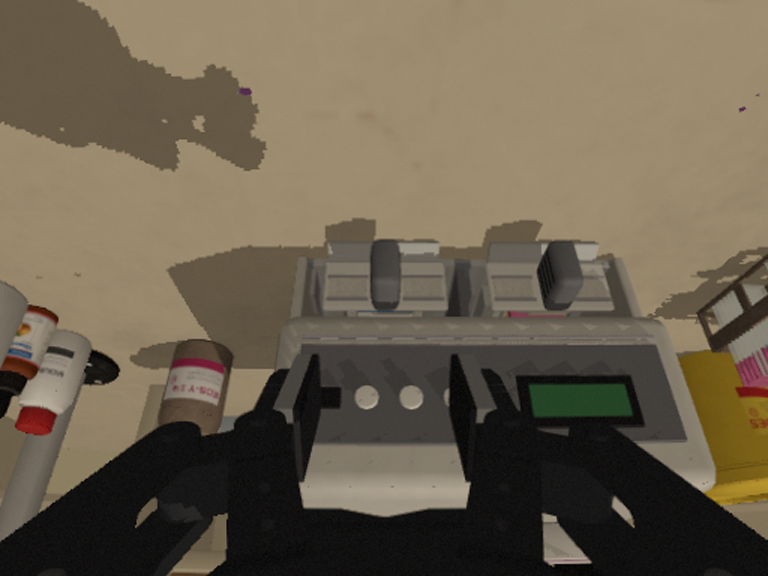

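The tray sits in the open bay with its plate at rows 262-310, in line with the neighbour's plate. I'll check that alignment more closely.

```bash
python3 -c "
from h import *
c=pickle.load(open('w8.pkl','rb')); save(c,'pics/w8c.png',crop=(190,145,430,225),k=3.3)
"
```

```text
(no output)
```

View pics/w8c.png

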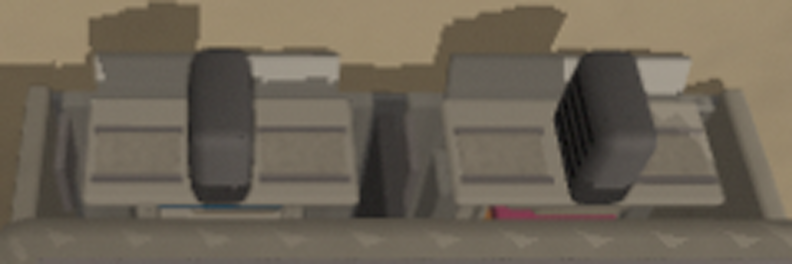

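```bash
python3 - <<'E'
from h import *
c=pickle.load(open('w8.pkl','rb'))
q=lambda a,b,z: np.round(onz(c,190+a/3.3,145+b/3.3,z/1000)*1000,1)
for n,a,b,z in [('new top l',85,203,52),('new top r',359,204,52),('occ top l',446,205,52),('occ top r',723,205,52),('new bot l',92,98,12),('new bot r',350,97,12),('occ bot l',447,97,12),('occ bot r',690,97,12),('ramp nl',97,54,3),('ramp nr',338,54,3),('ramp or',688,57,3)]: print(n,q(a,b,z))
E
```

```text
new top l [ 669.6 -133.7   52. ]
new top r [667.4 -50.5  52. ]
occ top l [667.1 -23.8  52. ]
occ top r [664.5  62.4  52. ]
new bot l [ 669.8 -134.3   12. ]
new bot r [666.5 -50.6  12. ]
occ bot l [665.4 -19.   12. ]
occ bot r [662.4  61.2  12. ]
ramp nl [ 658.3 -132.5    3. ]
ramp nr [655.7 -55.3   3. ]
ramp or [652.9  58.9   3. ]
```

The new plate lines up with the home tray's plate: the joining line is at 1.4°, against a chiller yaw of 1.5°, and both are at the same height.

```bash
python3 -c "
from h import *
print(order.hand_in())"
```

```text
the job is handed in; nothing more can be done
None
```

The tray is turned end for end and pushed home in the empty bay, and the job is handed in at about 24 s of the 64 s allowed.

I gripped it across the runners at its centre, lifted it level and turned it half round. I set it down in front of the bay, regripped the handle with the gripper leaning back 40°, and slid it in nose first in small steps. The nose brushed the +y guide once at the mouth; a 1.5 mm sideways shift cleared it.

**Last checks:**
- **Stop:** drag stayed under 3 N until the end plate met the guides, where the force rose to about 17 N, more than the 5–12 N expected. I eased it to 8 N before letting go.
- **Position:** in the final picture the end plate lines up with the neighbouring tray's to within about 0.5 mm and stands at the same height.
- **Clear of everything:** the gripper is open and backed off, reading about 0 N.

**Not directly confirmed:**
- **Catch:** I could not read or see the roller. That it snapped in is inferred from a slight forward pull just before the firm stop and from the lined-up plates.
- **Other items:** I did not measure the bystanders again afterwards; the arm's path stayed clear of them.

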